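Roll a gearmotor into a vee fixture, bring it up to the end stop and clamp it

ROBOT

A 6-joint arm with a two-finger parallel gripper is mounted at the origin on the work surface. World frame = base frame: x ahead of the robot, y to its left, z up, the work surface at z = 0. Lengths are in m, angles in rad, forces in N, time in s.
With the tool pointing down it reaches from about 0.35 to 0.975 m from the base axis. Payload 4.9 kg.
Tool frame: the origin (TCP) lies on the front face of the gripper's body, between the roots of the fingers; the fingertips stand ctrl.tip_extent ahead of it and the grasp point (between the pads) lies 54 mm ahead of it (ctrl.tip_extent is the distance from the TCP to the fingertips, in m); z points along the fingers, y is the line along which they close (so a half turn about z gives the same grasp; the last joint's range is limited). The gripper opens to 85 mm and grips with 20 to 120 N. Pads are 22 mm wide; open, the fingers measure 114 mm over their backs; the gripper's body (76 mm by 85 mm) begins 54 mm behind the grasp point. The pads swing forward as they close: fully open they stand 13 mm farther back than shut.
Start: joints at [1.217, 0.053, 1.613, -0, 1.476, -0.119], TCP at [0.145, 0.608, 0.304] pointing down, gripper open.
Joint ranges: [-3.01, 3.01], [-1.01, 2.22], [0.06, 2.58], [-1.02, 4.17], [0.09, 2.62], [-3.14, 3.14]. Speed limits (rad/s): [2.57, 2.57, 3.14, 3.14, 3.14, 3.14].

INTERFACE

Orientations are given as a rotation vector (axis times angle).
In Python, from station import ctrl gives the robot as it stands.
- The arm moves only by the tool apply_moves, never from a script. Its argument "rows" is one flat list of numbers, 6 for each row, row after row: the shift along the tool's x, y, z normalised to -1 to 1, where 1 is 0.6 m, then the turn, a rotation vector about the tool's x, y, z normalised to -1 to 1, where 1 is 90 degrees. A call has 1 to 20 rows; each row is the pose to reach, as a shift and turn from the pose commanded when the call began, along the tool's axes at that moment; what a row does not reach only later rows make up. A row lasts 1/10 s, in which the tool goes at most 50 mm and 8.59 degrees, less where a joint would pass 70% of its speed; a pose out of reach is approached as far as the arm can. A call with a number of a shift or a turn outside -1 to 1 is refused whole. A call with a gripper value outside its range is refused whole. "grip" is the opening, from 0 (shut) to 1 (fully open), set as the call begins (left out, the last holds). The fingers move at their own pace and stop on an object; "grip_force" is the grip in N (left out, the last holds). Time passes only in rows, so rows that repeat a pose let the fingers close. It gives the time, the measured TCP pose, the force, the opening and the grip force at its end, in the units of the state.
- ctrl.get_obs(): the state, without advancing time (a new reading comes with each control period).
- ctrl.get_image(name): name is "side" or "top" or "wrist"; returns (picture, depth): 384x512x3 uint8, blue, green, red; 384x512 float32, m along the optical axis (not along the pixel's ray), 0 where there is no reading.
- ctrl.camera_model(name): a dict with "mtx" (3x3 intrinsics, pixels), "R" (3x3) and "t" (3): a world point X has camera coordinates R X + t; the wrist camera has in their place "tool_from_camera" (4x4, takes a point from camera to tool coordinates, whose origin is the TCP and whose axes are the flange's). Camera axes: x right, y down, z forward; pixel columns grow to the right and rows downward; lengths in m; the calibration is good to about 2 mm. A picture is of the moment at which its call begins: read the wrist's pose just before it. camera_model takes no time and is no camera call.
- ctrl.finish_job(): hands the job in; it is judged then, once.
The state is a dict: "t": time; "q": joint angles; "dq": joint speeds; "effort": joint torques, N m; "tool_pos": TCP position; "tool_rot": TCP orientation; "contact_force": force on the tool from outside, world axes, zero at the start; "wrist_torque": the same for the moment, N m; "opening": finger opening in m; "grip_force": force on a finger pad.
Only numpy, scipy, OpenCV 4.12 (cv2) and the standard library are available. Lean on these libraries where they do the work, as an engineer would, in place of code of your own. Each camera call takes 0.05 s, during which the arm holds its last target. There are 200 camera calls.

TASK

Get the gearmotor ready for work in the vee fixture: roll it along the deck into the vee without picking it up, slide it gently endways until its rear rests against the end stop, and let go so that it lies centred in the vee by itself. Then push the handle of the toggle clamp all the way down until it locks and the clamp holds the motor, and leave it so. Nothing may be forced, and the other things on the bench stay where they are.

Things in the scene. Friction and masses are not known exactly. Their poses are not given: they have to be found in the camera images.
- vee_fixture: Fixture screwed to the bench on a 175 x 345 mm aluminium base plate: a vee block, a deck before it, a toggle clamp behind it, an end stop at one end. Origin: on the bench below the middle of the vee's width. x runs along the vee to the end stop, y is the way the motor rolls (deck, vee, clamp), z up. The sizes below are mm in this frame. The clamp stands at y 40 to 142, x within 20 of 0, z up to 112.
- deck (a point): Middle of the run-in deck of black folded sheet, on its top: flat and level, z = 45, y from -150 to -22, x from -55 to 30.
- vee_seat (a point): Where the axis of the seated motor lies: x = 0, y = 0, z = 48.5 (the motor's top is then at z = 66.5). The 90 degree steel vee spans x from -55 to 30; its mouth is 44 wide, from the deck's edge at y = -22, its bottom at z = 23; its far flank rises to a cheek 8 higher than the deck (z = 53, y 30 to 40), so a motor rolled slowly over the edge drops 14.5 and stays.
- stop_bracket (a point): Top of the small fixed block, at x = 84, that holds the end stop's rod. The stop is an upright steel fork facing -x: two prongs 10 wide with middles at y = -15 and 15, z 40 to 66, 6 thick. It is adjustable and locked: its face lies somewhere from x = 33 to 57, at an unmeasured place to be found by touch. It does not give.
- motor: Loose gearmotor: steel cylinder 36 mm in diameter, 88 long, 0.36 kg give or take a fifth, friction about 0.3, rolls freely. Origin: its centre. Own x = its axis, pointing to the rear (black cap, stop side); rear face at +44, front face at -44, from whose middle an 8 mm shaft sticks out to -64; y and z turn as it rolls. Starts on the deck, up to 0.2 rad askew, short of the stop. Put no more than 12 N on it.
- spindle: Sprung spindle at the end of the clamp's arm, with a round rubber foot 14 mm in diameter that presses on the motor's top in the middle of the vee once locked. Origin: centre of the foot's flat face. Open, the arm stands upright at y 60 to 85, x within 8 of 0, up to z = 165, the spindle pointing from it to -y as far as y = 26 at z = 150: keep the gripper's body clear of it.
- handle_end (a point): Point on the upper face of the clamp's handle, mid-width, 14 mm from its free end (a black grip 20 wide along x, 14 thick, 80 long). At first it stands 70 degrees above level, this point at y = 107, z = 210, upper face to -y, end at z = 220. Pushed to +y and down (2 to 8 N) it swings about y = 70, z = 100 (radius 120) to lie nearly level, point at y = 176, z = 141, over centre on a hard stop, and stays.
- clamp_arm (a joint): Angle of the clamp's arm in rad: 1.50 open (arm upright, as at first), about 0.03 locked (arm level, foot on the motor). The handle moves it through a toggle linkage; it stays where it is left.
- drive_wheel: Bystander: robot drive wheel lying flat, rubber tyre 84 mm in diameter, 26 mm high. Origin: centre of its underside.
- screwdriver: Bystander: screwdriver with a black handle, 190 mm long, lying on the bench. Origin: underside, along its length.
- screw_tray: Bystander: grey two-compartment screw tray, 90 x 140 x 25 mm. Origin: centre of its underside.
Not all that is in view belongs to the job. Leave any purple or red look-alike of the motor alone.

How it is judged:
On the way, in this order (a step that is already met when the one before it is completed fails the run):
1. the motor has been rolled (turned about its axis by more than 45 degrees) while still on the deck (angle between motor's own z axis and vertical above 0.8 rad and y of motor in the frame of vee_fixture below -0.028 m), for 0.02 s.
2. with the clamp still open and the robot off it, the motor rests by itself in the vee, centred, its rear within 2 mm of the end stop (end_stop_c0 is the middle of a prong, 3 mm behind its face) (y of motor in the frame of vee_fixture between -0.002 and 0.002 m and z of motor in the frame of vee_fixture between 0.0465 and 0.0502 m and angle between the x axis of motor and the x axis of vee_fixture, either way round below 0.04 rad and x of end_stop_c0 in the frame of motor below 0.049 m and linear speed of motor below 0.01 m/s and angular speed of motor below 0.2 rad/s and value of joint clamp_arm above 1 rad and contact force between each of the arm, the fingers and motor below 0.05 N), for 0.3 s.
At the end, for the whole second after the job is handed in: The motor rests in the vee (axis within 2 mm of its seat sideways and in height, parallel within 0.04 rad), rear within 2 mm of the end stop; the clamp is locked (arm below 0.12 rad, handle_end below 147 mm), its foot pressing on the motor with over 5 N; all at rest (y of motor in the frame of vee_fixture between -0.002 and 0.002 m and z of motor in the frame of vee_fixture between 0.0465 and 0.0502 m and angle between the x axis of motor and the x axis of vee_fixture, either way round below 0.04 rad and x of end_stop_c0 in the frame of motor below 0.049 m and linear speed of motor below 0.01 m/s and angular speed of motor below 0.2 rad/s and value of joint clamp_arm below 0.12 rad and contact force between spindle and motor above 5 N and z of handle_end in the frame of vee_fixture below 0.147 m); the robot touches nothing.
It fails at once if the motor is picked up (its axis more than 30 mm above the deck) (z of motor in the frame of vee_fixture above 0.075 m).
It fails at once if the fingers push on the motor with more than 15 N (contact force between the fingers and motor above 15 N).
It fails at once if the fingers push on the fixture or its clamp with more than 30 N (contact force between the fingers and vee_fixture above 30 N).
It fails at once if a bystander is moved by more than 20 mm (distance of any of drive_wheel, screwdriver, screw_tray from where it was at the start of the episode above 0.02 m).
It also fails if it takes over 70 s, if anything falls off the work surface, if the arm or the gripper's body presses on something with over 40 N, if the wrist force passes 120 N, or if a joint passes its speed limit or range.

## Working session

There is one attempt and no reset: what is moved stays moved. The work goes in short steps, Python scripts to look and compute and a tool call to move; the robot and the scene stay as the last step left them, time stands still between calls to the robot, and variables do not carry over. Pictures are saved under pics/ and viewed, at most 10 in all, crops included, and the job is handed in when it is done.

Besides the shell and the picture viewer there is one more tool, called after ">>>" as name(argument=value, ...), one argument or row to a line, values as JSON. apply_moves: Moves the arm, as the interface text tells. Its arguments: {"type":"object","properties":{"rows":{"type":"array","items":{"type":"number"}},"grip":{"type":"number"},"grip_force":{"type":"number"}},"required":["rows"]}

```bash
mkdir -p pics; ls
python3 - <<'E'
from station import ctrl
import cv2,numpy as np
o=ctrl.get_obs();print(o,ctrl.tip_extent)
ims=[]
for n in("side","top"):
    im,d=ctrl.get_image(n);cv2.imwrite(f"pics/{n}0.png",im);np.save(f"pics/{n}0.npy",d)
    m=ctrl.camera_model(n);print(n,m, -m["R"].T@m["t"])
E
```

```text
pics
{'t': 0.0, 'q': array([ 1.21702062e+00,  5.33313102e-02,  1.61427569e+00, -5.32847965e-06,
        1.47601025e+00, -1.18967320e-01]), 'dq': array([ 0.00059567,  0.00030777,  0.00063237,  0.00026883,  0.00111805,
       -0.0001372 ]), 'effort': array([ 1.17150153e-04, -3.93675900e+01, -3.70179999e+01, -3.60272554e-05,
        7.06032763e-03, -5.71682392e-06]), 'tool_pos': array([0.14522652, 0.60740801, 0.30268965]), 'tool_rot': array([-3.67933508e-01, -3.11949891e+00,  3.09328834e-03]), 'contact_force': array([ 0.18247457,  0.21007796, -0.73473169]), 'wrist_torque': array([ 0.00480578, -0.01187382,  0.00113847]), 'grip_force': 0.0, 'opening': 0.085296407443322} 0.0726
side {'mtx': array([[431.22741205,   0.        , 260.20229948],
       [  0.        , 431.22741205, 193.93231893],
       [  0.        ,   0.        ,   1.        ]]), 'R': array([[ 0.93805694, -0.34632544, -0.01038559],
       [-0.26241576, -0.69056782, -0.67398372],
       [ 0.22624575,  0.63496045, -0.7386732 ]]), 't': array([-0.48528603,  0.22202638,  1.25555557])} [ 0.22942504 -0.81197075  1.07204742]
top {'mtx': array([[430.41363506,   0.        , 251.91510815],
       [  0.        , 430.41363506, 192.50808698],
       [  0.        ,   0.        ,   1.        ]]), 'R': array([[-0.03000626, -0.9994153 ,  0.01639131],
       [-0.99327277,  0.02797892, -0.11236715],
       [ 0.11184283, -0.01965276, -0.99353155]]), 't': array([0.00909939, 0.54061128, 1.29442991])} [0.3924748  0.01940747 1.34665476]
```

View pics/side0.png

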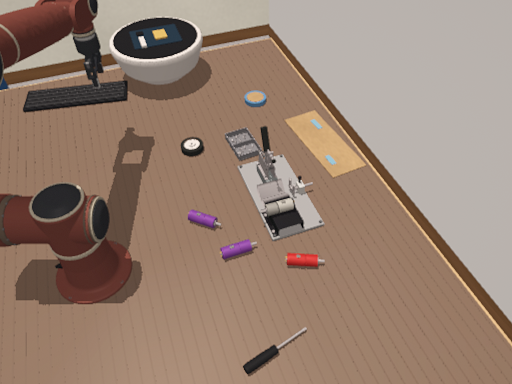

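View pics/top0.png

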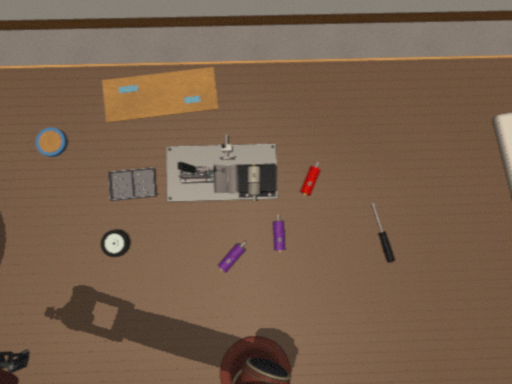

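The top view shows the fixture plate at (166..277, 144..201), with the deck on the right (world -y), the stop pointing up (world +x) and the clamp on the left (world +y). The motor is on the deck around (254,180). The wheel, tray and screwdriver are clear of it.

```bash
cat > h.py <<'E'
from station import ctrl
import cv2,numpy as np
from scipy.spatial.transform import Rotation as Ro
def ray(n,uv,z,pose=None):
    m=ctrl.camera_model(n);K=m["mtx"]
    d=np.linalg.inv(K)@np.array([uv[0],uv[1],1.])
    if n=="wrist":
        T=m["tool_from_camera"];p,r=pose;R=Ro.from_rotvec(r).as_matrix()
        c=p+R@T[:3,3];d=R@T[:3,:3]@d
    else: c=-m["R"].T@m["t"];d=m["R"].T@d
    return c+d*(z-c[2])/d[2]
def deproj(n,uv,z): 
    m=ctrl.camera_model(n);d=np.linalg.inv(m["mtx"])@np.array([uv[0],uv[1],1.])*z
    return m["R"].T@(d-m["t"])
E
python3 - <<'E'
from h import *
im=cv2.imread("pics/top0.png");d=np.load("pics/top0.npy")
for uv,z in [((166,145),.006),((276,144),.006),((277,200),.006),((168,201),.006),((254,180),.08),((258,198),.08)]: print(uv,ray("top",uv,z).round(3), deproj("top",uv,d[uv[1],uv[0]]).round(3))
m=ctrl.camera_model("wrist");print(m)
a=cv2.resize(im[135:210,155:290],None,fx=5.5,fy=5.5,interpolation=cv2.INTER_CUBIC)
cv2.imwrite("pics/topc.png",a)
# top plate mask
hsv=cv2.cvtColor(im,cv2.COLOR_BGR2HSV)
mk=((hsv[...,1]<40)&(hsv[...,2]>110)).astype(np.uint8);mk[:120]=0;mk[230:]=0;mk[:,:160]=0;mk[:,290:]=0
p=np.argwhere(mk)[:,::-1].astype(np.float32);print(cv2.minAreaRect(p))
E
```

```text
(166, 145) [0.702 0.26  0.006] [0.703 0.261 0.001]
(276, 144) [ 0.696 -0.088  0.006] [ 0.698 -0.089  0.001]
(277, 200) [ 0.518 -0.085  0.006] [ 0.518 -0.085  0.001]
(168, 201) [0.524 0.255 0.006] [0.523 0.254 0.013]
(254, 180) [ 0.572 -0.013  0.08 ] [ 0.571 -0.013  0.086]
(258, 198) [ 0.518 -0.023  0.08 ] [ 0.525 -0.026  0.007]
{'mtx': array([[337.52359984,   0.        , 258.00399535],
       [  0.        , 337.52359984, 192.24543391],
       [  0.        ,   0.        ,   1.        ]]), 'tool_from_camera': array([[ 4.33070768e-05, -9.51698893e-01, -3.07032921e-01,
         7.85602723e-02],
       [ 9.99999997e-01,  2.12028018e-05,  7.53287092e-05,
         4.26454665e-04],
       [-6.51802909e-05, -3.07032924e-01,  9.51698891e-01,
        -7.05636737e-02],
       [ 0.00000000e+00,  0.00000000e+00,  0.00000000e+00,
         1.00000000e+00]])}
((224.87738037109375, 174.44873046875), (120.71896362304688, 74.38282012939453), 8.652542114257812)
```

View pics/topc.png

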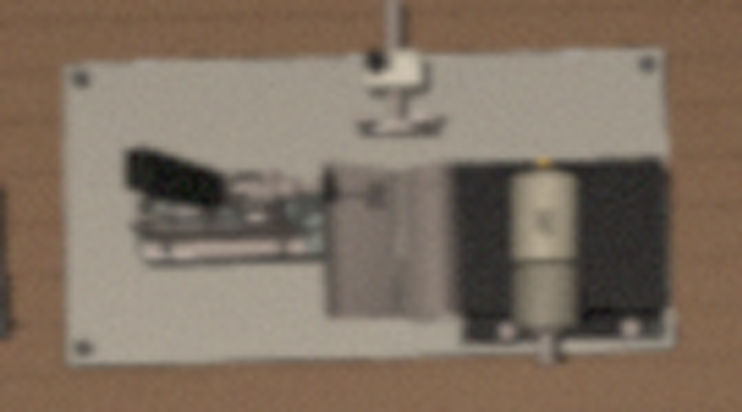

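The crop shows the motor at crop x≈545 with its shaft at the bottom (world -x). The vee is at x≈330-455, the stop fork at (400,125) and the handle at (175,180). Next I'll bring the wrist camera over the fixture for a precise measurement.

```bash
cat >> h.py <<'E'
def Rdown(yaw,tilt=0.):
    "tool z down, tool x at yaw (deg)"
    return Ro.from_euler('z',yaw,degrees=True)*Ro.from_euler('x',180,degrees=True)
def row(p,R):
    o=ctrl.get_obs();C=Ro.from_rotvec(o["tool_rot"])
    s=C.inv().apply(np.array(p)-o["tool_pos"])/.6; w=(C.inv()*R).as_rotvec()/(np.pi/2)
    print("row",np.r_[s,w].round(4).tolist(),"t",o["t"])
E
python3 -c "
from h import *
row([.556,.06,.36],Rdown(180))"
```

```text
row [-0.8781, -0.7283, -0.0942, -0.0011, -0.0003, -0.1495] t 0.1
```

>>> apply_moves(
  rows=[-0.878,-0.728,-0.094,0,0,-0.15,-0.878,-0.728,-0.094,0,0,-0.15,-0.878,-0.728,-0.094,0,0,-0.15,-0.878,-0.728,-0.094,0,0,-0.15,-0.878,-0.728,-0.094,0,0,-0.15,-0.878,-0.728,-0.094,0,0,-0.15,-0.878,-0.728,-0.094,0,0,-0.15,-0.878,-0.728,-0.094,0,0,-0.15,-0.878,-0.728,-0.094,0,0,-0.15,-0.878,-0.728,-0.094,0,0,-0.15,-0.878,-0.728,-0.094,0,0,-0.15,-0.878,-0.728,-0.094,0,0,-0.15,-0.878,-0.728,-0.094,0,0,-0.15,-0.878,-0.728,-0.094,0,0,-0.15,-0.878,-0.728,-0.094,0,0,-0.15,-0.878,-0.728,-0.094,0,0,-0.15,-0.878,-0.728,-0.094,0,0,-0.15,-0.878,-0.728,-0.094,0,0,-0.15],
  grip=0.6,
)

```text
t: 1.9
tool_pos: [0.5555, 0.0616, 0.3601]
tool_rot: [0.004, -3.141, -0.0]
contact_force: [0.2, -0.0, 0.3]
opening: 0.0513
grip_force: 0.0
```

Run:
```python
from h import *
o=ctrl.get_obs();im,d=ctrl.get_image("wrist")
print(o["t"],o["tool_pos"],o["tool_rot"],o["q"],o["contact_force"],o["opening"],ctrl.tip_extent)
np.savez("pics/w1.npz",p=o["tool_pos"],r=o["tool_rot"],d=d,im=im)
cv2.imwrite("pics/w1.png",cv2.resize(im,(800,600),interpolation=cv2.INTER_CUBIC))
```

```text
1.9 [0.55546835 0.06157104 0.36008577] [ 3.98257334e-03 -3.14122107e+00 -2.78618820e-04] [-2.28293149e-02 -1.32224378e-01  1.69972959e+00  1.68452655e-04
  1.57446065e+00 -1.59616074e+00] [ 0.20356127 -0.03954679  0.28686614] 0.05134487921242335 0.0726
```

View pics/w1.png

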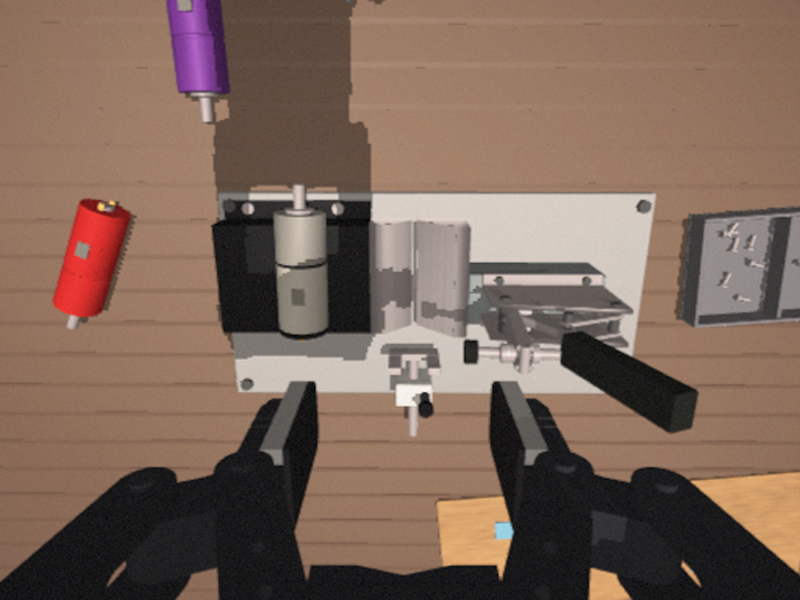

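The wrist view, at 800 px scale, shows the deck corners at (216,222)/(219,332) and the deck/vee edge at x≈371. The vee bottom is at x≈413, and the cheek edge at 469 runs from 222 to 336. The motor runs from (300,185) at the shaft tip to (302,335) at the rear.

Run:
```python
from h import *
f=np.load("pics/w1.npz");pose=(f["p"],f["r"])
P=[((216,222),-55,-150,45),((219,332),30,-150,45),((371,222),-55,-22,45),((371,332),30,-22,45),((413,222),-55,0,23),((414,328),30,0,23),((469,222),-55,40,53),((467,336),30,40,53)]
W=[];F=[]
for (u,v),x,y,z in P:
    w=ray("wrist",(u*.64,v*.64),z/1000,pose);W.append(w[:2]*1000);F.append((x,y));
W=np.array(W);F=np.array(F,float)
Rm,_=Ro.align_vectors(np.c_[W-W.mean(0),0*W[:,0]],np.c_[F-F.mean(0),0*W[:,0]])
yaw=Rm.as_euler('xyz')[2];R=Rm.as_matrix()[:2,:2];t=W.mean(0)-R@F.mean(0)
print("yaw",yaw,"t",t);print(((W-t)@R-F).round(1).tolist())
def fx(u,v,z):
    w=ray("wrist",(u*.64,v*.64),z/1000,pose)[:2]*1000;return ((w-t)@R).round(1)
print("motor left/right mid edges",fx(276,270,63),fx(328,270,63),"shaft tip",fx(300,185,66),"rear top",fx(302,330,70),"front/rear c",fx(301,210,79),fx(303,333,75))
print("handle end far",fx(692,400,218),"foot",fx(465,352,155),"prongs",fx(385,350,66),fx(438,350,66),"bracket",fx(413,390,60))
g=cv2.cvtColor(f["im"],cv2.COLOR_BGR2GRAY)
c=g[120:225,165:225];mk=(c>90).astype(np.uint8);
n,l,s,ce=cv2.connectedComponentsWithStats(mk);k=1+np.argmax(s[1:,4]);print(s[k],"top",(s[k][:2]+[165,120])/.64)
ys,xs=np.nonzero(l==k)
for v in (12,13,20,30,40,50,60,70,80,85):
    q=xs[ys==v]; print(v+120,q.min()+165 if len(q) else None,q.max()+165 if len(q) else None)
d=f["d"]; m=ctrl.camera_model("wrist");print(d[170,192],d[160,250])
```

```text
yaw -0.00543157712617853 t [597.81436282  67.9033066 ]
[[-0.8, 6.6], [0.7, 0.2], [-1.7, -7.8], [-0.3, -8.7], [1.7, 1.5], [4.5, 3.5], [-3.6, 1.1], [-0.7, 3.6]]
motor left/right mid edges [-24.5 -97.4] [-24.8 -60. ] shaft tip [-85.  -76.4] rear top [ 18.8 -79.6] front/rear c [-69.9 -74.1] [ 19.2 -78. ]
handle end far [ -6.  124.5] foot [-1.4 29.3] prongs [ 35.9 -19.1] [35.6 20.6] bracket [72.2  2.5]
[   0    0   60   50 1591] top [257.8125 187.5   ]
132 188 195
133 187 197
140 175 207
150 176 207
160 176 207
170 None None
180 None None
190 None None
200 None None
205 None None
0.36004108 0.3948776
```

The residuals suggest the visible black/steel edge isn't at y = -22, so I'll use the depth profile to place the vee.

Run:
```python
from h import *
f=np.load("pics/w1.npz");p,r=f["p"],f["r"];d=f["d"]
m=ctrl.camera_model("wrist");K=m["mtx"];T=m["tool_from_camera"]
v,u=np.mgrid[:384,:512];c=np.stack([(u-K[0,2])/K[0,0]*d,(v-K[1,2])/K[1,1]*d,d],-1)
w=(Ro.from_rotvec(r).apply((c.reshape(-1,3)@T[:3,:3].T+T[:3,3]))+p).reshape(384,512,3)*1000
np.save("pics/w1pts.npy",w)
for row in (150,185): print(row,[tuple(w[row,c].round(0).astype(int).tolist()) for c in range(228,310,3)])
print("col left",[tuple(w[x,150].round(0).astype(int).tolist()) for x in (135,138,140,141,142,143,144,146,150,170,200,208,210,211,212,213,214,216)])
print("col cheek",[tuple(w[x,296].round(0).astype(int).tolist()) for x in (136,138,140,141,142,143,144,146,150,200,206,210,212,214,216,218,220)])
print("motor row",[tuple(w[165,c].round(0).astype(int).tolist()) for c in range(172,214,3)])
```

```text
150 [(550, 28, 47), (550, 31, 46), (550, 34, 45), (550, 38, 46), (550, 41, 46), (550, 45, 45), (550, 48, 45), (550, 52, 43), (551, 55, 39), (552, 58, 36), (553, 62, 32), (553, 66, 29), (556, 70, 13), (554, 73, 26), (553, 76, 29), (552, 80, 32), (552, 83, 37), (551, 87, 40), (550, 90, 44), (550, 93, 46), (549, 96, 49), (549, 99, 52), (548, 103, 53), (548, 106, 53), (548, 109, 54), (556, 118, 12), (556, 122, 12), (556, 126, 12)]
185 [(592, 26, 45), (591, 30, 48), (592, 34, 45), (592, 37, 45), (592, 41, 47), (592, 44, 45), (592, 48, 46), (593, 51, 44), (594, 55, 38), (595, 58, 37), (596, 62, 33), (597, 66, 29), (602, 70, 13), (598, 73, 26), (597, 77, 29), (596, 81, 33), (595, 84, 36), (593, 87, 41), (593, 91, 43), (592, 94, 46), (591, 97, 50), (589, 101, 54), (589, 104, 55), (589, 108, 54), (590, 111, 52), (589, 114, 54), (589, 118, 54), (589, 121, 54)]
col left [(538, -71, 15), (541, -71, 15), (543, -70, 18), (543, -68, 26), (543, -66, 32), (543, -64, 40), (544, -62, 44), (546, -62, 45), (550, -62, 45), (574, -65, 45), (612, -69, 45), (621, -69, 46), (624, -70, 45), (625, -69, 47), (627, -70, 45), (641, -81, 12), (642, -81, 14), (645, -81, 13)]
col cheek [(539, 109, 12), (541, 109, 13), (543, 109, 16), (543, 108, 24), (543, 107, 29), (543, 106, 38), (543, 106, 45), (544, 105, 53), (548, 105, 54), (608, 107, 53), (616, 108, 52), (621, 108, 54), (623, 108, 54), (625, 108, 55), (645, 113, 13), (648, 113, 12), (650, 113, 15)]
motor row [(568, -38, 46), (568, -35, 46), (561, -24, 75), (560, -20, 79), (560, -17, 79), (559, -13, 82), (559, -10, 82), (560, -7, 80), (560, -4, 79), (560, -1, 81), (561, 2, 76), (561, 5, 74), (563, 7, 68), (568, 7, 46)]
```

Run:
```python
from h import *
from scipy.optimize import least_squares
w=np.load("pics/w1pts.npy").reshape(-1,3)
def sel(a,b,c,d,e,g): return w[(w[:,0]>a)&(w[:,0]<b)&(w[:,1]>c)&(w[:,1]<d)&(w[:,2]>e)&(w[:,2]<g)]
L=sel(547,622,53,67,26,43);R=sel(547,622,75,98,26,50)
def fit(S,s): # z = s*(y-a*(x-598)) + c robust
    A=lambda q:S[:,2]-(s*(S[:,1]-q[0]*(S[:,0]-598))+q[1])
    return least_squares(A,[0,94 if s<0 else -47],loss='soft_l1').x
l=fit(L,-1);r=fit(R,1);print(l,r,"y0",(l[1]-r[1])/2,"z0",(l[1]+r[1])/2,"slope dy/dx",l[0],r[0],len(L),len(R))
D=sel(550,620,-60,-30,40,50);print("deck z",np.median(D[:,2]))
M=sel(520,640,-40,15,66,90);print(len(M))
def g(q):# axis: y=q0+q1*(x-570), z=63+q2 ; radius 18
    return np.hypot(M[:,1]-q[0]-q[1]*(M[:,0]-570),M[:,2]-q[2])-18
q=least_squares(g,[-8,0,63],loss='soft_l1').x;print("motor",q)
print("x range",np.percentile(M[:,0],[0,1,3,50,97,99,100]))
for z0 in (75,70,66): 
    S=M[(abs(M[:,1]-q[0])<6)&(M[:,2]>z0)];h,e=np.histogram(S[:,0],bins=np.arange(520,640,4));print(z0,list(zip(e[:-1].astype(int).tolist(),h.tolist())))
S=sel(625,665,40,105,55,70);print("fork",np.percentile(S[:,0],[1,5,25,50,75,95]),np.percentile(S[:,1],[1,50,99]))
S=sel(570,640,150,215,150,235);S=S[S[:,2].argsort()];print("handle",len(S),S[::len(S)//10].round(0).tolist())
S=sel(585,610,90,150,140,160);print("spindle",np.percentile(S,[1,50,99],axis=0).round(0))
```

```text
[3.38756158e-03 9.45570458e+01] [-2.33386133e-04 -4.72671035e+01] y0 70.91207467131161 z0 23.64497112419674 slope dy/dx 0.003387561583764176 -0.00023338613334058356 676 1178
deck z 45.70307733599793
2605
motor [-1.05323486e+01 -1.82195704e-02  6.32355444e+01]
x range [520.12515384 525.53771975 529.9334287  570.28746271 616.20067553
 618.12120413 623.98805047]
75 [(520, 0), (524, 0), (528, 20), (532, 43), (536, 39), (540, 44), (544, 44), (548, 40), (552, 42), (556, 44), (560, 39), (564, 40), (568, 41), (572, 42), (576, 37), (580, 43), (584, 33), (588, 40), (592, 37), (596, 34), (600, 40), (604, 35), (608, 41), (612, 34), (616, 32), (620, 0), (624, 0), (628, 0), (632, 0)]
70 [(520, 0), (524, 0), (528, 54), (532, 43), (536, 39), (540, 44), (544, 44), (548, 40), (552, 42), (556, 44), (560, 39), (564, 40), (568, 41), (572, 42), (576, 37), (580, 43), (584, 33), (588, 40), (592, 37), (596, 34), (600, 40), (604, 35), (608, 41), (612, 34), (616, 32), (620, 4), (624, 0), (628, 0), (632, 0)]
66 [(520, 22), (524, 21), (528, 64), (532, 43), (536, 39), (540, 44), (544, 44), (548, 40), (552, 42), (556, 44), (560, 39), (564, 40), (568, 41), (572, 42), (576, 37), (580, 43), (584, 33), (588, 40), (592, 37), (596, 34), (600, 40), (604, 35), (608, 41), (612, 34), (616, 32), (620, 4), (624, 0), (628, 0), (632, 0)]
fork [647.20661539 647.36848558 647.79622084 648.40204997 650.57646738
 652.49970824] [51.49339809 81.25822407 90.85436852]
handle 2636 [[589.0, 170.0, 150.0], [591.0, 160.0, 161.0], [604.0, 165.0, 171.0], [588.0, 171.0, 181.0], [603.0, 170.0, 189.0], [607.0, 173.0, 197.0], [602.0, 176.0, 204.0], [590.0, 179.0, 211.0], [591.0, 180.0, 217.0], [593.0, 189.0, 220.0], [600.0, 183.0, 222.0]]
spindle [[590.  97. 142.]
 [596. 123. 156.]
 [603. 149. 160.]]
```

Depth gives the fixture origin at world (0.598, 0.071) with yaw ≈0. The flanks meet at z = 23.6 (expected 23), and the deck is at 45.7 (expected 45). The motor axis is at y = -0.0105, its centre at x ≈0.5745, and it is 0.02 rad askew. The fork face is at x ≈0.648.

```bash
cat >> h.py <<'E'
R10=Ro.from_euler('x',10,degrees=True)*Rdown(90)
E
python3 -c "
from h import *
row([.5745,-.075,.30],R10)"
```

```text
row [-0.0311, -0.2277, 0.1003, -0.0874, 0.087, 0.9989] t 1.95
```

>>> apply_moves(
  rows=[-0.031,-0.228,0.1,-0.087,0.087,0.998,-0.031,-0.228,0.1,-0.087,0.087,0.998,-0.031,-0.228,0.1,-0.087,0.087,0.998,-0.031,-0.228,0.1,-0.087,0.087,0.998,-0.031,-0.228,0.1,-0.087,0.087,0.998,-0.031,-0.228,0.1,-0.087,0.087,0.998,-0.031,-0.228,0.1,-0.087,0.087,0.998,-0.031,-0.228,0.1,-0.087,0.087,0.998,-0.031,-0.228,0.1,-0.087,0.087,0.998,-0.031,-0.228,0.1,-0.087,0.087,0.998,-0.031,-0.228,0.1,-0.087,0.087,0.998,-0.031,-0.228,0.1,-0.087,0.087,0.998,-0.031,-0.228,0.1,-0.087,0.087,0.998,-0.031,-0.228,0.1,-0.087,0.087,0.998,-0.031,-0.228,0.1,-0.087,0.087,0.998],
  grip=0.45,
)

```text
t: 3.45
tool_pos: [0.5748, -0.0761, 0.3003]
tool_rot: [-2.13, -2.131, -0.186]
contact_force: [-0.2, -0.6, 0.1]
opening: 0.0384
grip_force: 0.0
```

Run:
```python
from h import *
o=ctrl.get_obs();im,d=ctrl.get_image("wrist")
print(o["t"],o["tool_pos"],o["q"].round(2),o["opening"],ctrl.tip_extent)
m=ctrl.camera_model("wrist");K=m["mtx"];T=m["tool_from_camera"]
v,u=np.mgrid[:384,:512];c=np.stack([(u-K[0,2])/K[0,0]*d,(v-K[1,2])/K[1,1]*d,d],-1)
t=(c.reshape(-1,3)@T[:3,:3].T+T[:3,3])[d.ravel()>0]*1000
s=t[(t[:,2]<110)&(t[:,2]>-20)]
print(len(s),np.percentile(s,[0,1,50,99,100],axis=0).round(1))
for z0 in range(40,85,5):
    q=s[(s[:,2]>z0)&(s[:,2]<=z0+5)]
    if len(q): print(z0,len(q),q[:,0].min().round(1),q[:,0].max().round(1),"y",np.unique((q[:,1]/3).round()*3).tolist())
row([.5745,-.075,.125],R10)
```

```text
3.45 [ 0.57484092 -0.07605943  0.30032407] [-0.32 -0.04  1.71  0.17  1.52 -0.33] 0.03837485166168243 0.0726
32293 [[-12.7 -61.5 -14.8]
 [ -9.3 -57.1 -13. ]
 [ 11.9   0.2  10. ]
 [ 18.2  57.5  63.5]
 [ 19.   61.3  71.3]]
40 650 -11.0 12.4 y [-33.0, -30.0, -27.0, -24.0, -21.0, -18.0, 18.0, 21.0, 24.0, 27.0, 30.0, 33.0]
45 588 -10.7 12.5 y [-33.0, -30.0, -27.0, -24.0, -21.0, -18.0, 18.0, 21.0, 24.0, 27.0, 30.0, 33.0]
50 532 -10.7 12.1 y [-33.0, -30.0, -27.0, -24.0, -21.0, -18.0, 18.0, 21.0, 24.0, 27.0, 30.0, 33.0]
55 477 -10.5 12.4 y [-33.0, -30.0, -27.0, -24.0, -21.0, -18.0, 18.0, 21.0, 24.0, 27.0, 30.0, 33.0]
60 391 -10.6 12.3 y [-33.0, -30.0, -27.0, -24.0, -21.0, -18.0, 18.0, 21.0, 24.0, 27.0, 30.0, 33.0]
65 199 -10.8 11.7 y [-24.0, -21.0, -18.0, 18.0, 21.0, 24.0, 27.0]
70 20 -8.6 7.2 y [-18.0, 21.0]
row [-0.0487, -0.0005, 0.2881, -0.0001, 0.0004, 0.0003] t 3.5
```

>>> apply_moves(
  rows=[-0.0425,0,0.25,0,0,0,-0.0425,0,0.25,0,0,0,-0.0425,0,0.25,0,0,0,-0.0425,0,0.25,0,0,0,-0.047,0,0.275,0,0,0,-0.0495,0,0.2905,0,0,0,-0.0495,0,0.2905,0,0,0],
)

```text
t: 4.2
tool_pos: [0.5754, -0.0756, 0.1243]
tool_rot: [-2.131, -2.131, -0.187]
contact_force: [0.8, 0.6, -0.9]
opening: 0.0383
grip_force: 0.0
```

>>> apply_moves(
  rows=[0.004,0,0.0007,0,0,0,0.008,0,0.0014,0,0,0,0.012,0,0.0021,0,0,0,0.016,0,0.0028,0,0,0,0.02,0,0.0035,0,0,0,0.024,0,0.0042,0,0,0,0.028,0,0.0049,0,0,0,0.032,0,0.0056,0,0,0,0.036,0,0.0063,0,0,0,0.04,0,0.007,0,0,0,0.044,0,0.0077,0,0,0,0.048,0,0.0084,0,0,0,0.052,0,0.0091,0,0,0,0.056,0,0.0098,0,0,0,0.06,0,0.0105,0,0,0],
)

```text
t: 5.7
tool_pos: [0.5748, -0.0387, 0.1235]
tool_rot: [-2.131, -2.13, -0.186]
contact_force: [0.1, -0.4, -0.0]
opening: 0.0384
grip_force: 0.1
```

```bash
cat >> h.py <<'E'
def motor_top(cmin=0):
    im,d=ctrl.get_image("top");m=ctrl.camera_model("top");K=m["mtx"]
    v,u=np.mgrid[:384,:512];c=np.stack([(u-K[0,2])/K[0,0]*d,(v-K[1,2])/K[1,1]*d,d],-1)
    w=((c-m["t"])@m["R"])*1000
    return im,w
E
python3 - <<'E'
from h import *
o=ctrl.get_obs();print(o["tool_pos"],o["contact_force"])
im,w=motor_top()
im2,d=ctrl.get_image("side")
a=cv2.resize(im[135:210,195:290],None,fx=6,fy=6,interpolation=cv2.INTER_CUBIC)
b=cv2.resize(im2[140:250,225:335],None,fx=5,fy=5,interpolation=cv2.INTER_CUBIC)
cv2.imwrite("pics/p2.png",b)
E
```

```text
[ 0.57482833 -0.0386523   0.12354228] [ 0.12872234 -0.37452277 -0.02280311]
```

View pics/p2.png

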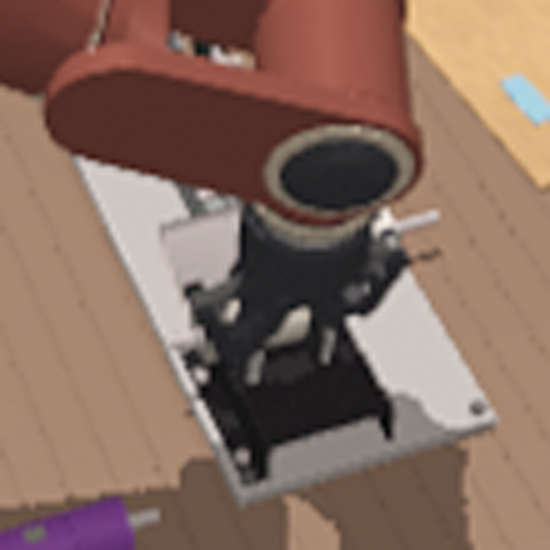

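The gripper hides the motor in the side view, but the fingers are on the deck behind it. The wrist camera looks at the motor's front, so I'll track the motor with wrist depth from here.

```bash
cat >> h.py <<'E'
from scipy.optimize import least_squares
def wpts():
    o=ctrl.get_obs();im,d=ctrl.get_image("wrist");m=ctrl.camera_model("wrist");K=m["mtx"];T=m["tool_from_camera"]
    v,u=np.mgrid[:384,:512];c=np.stack([(u-K[0,2])/K[0,0]*d,(v-K[1,2])/K[1,1]*d,d],-1)
    t=c.reshape(-1,3)@T[:3,:3].T+T[:3,3]
    w=(Ro.from_rotvec(o["tool_rot"]).apply(t)+o["tool_pos"])*1000
    ok=d.ravel()>0.02
    return o,im,t*1000,w,ok
def motor(y0,z0=63,yw=25):
    o,im,t,w,ok=wpts()
    fing=(np.abs(t[:,0])<14)&(np.abs(t[:,1])<50)&(t[:,2]<76)
    s=ok&~fing&(w[:,0]>535)&(w[:,0]<640)&(np.abs(w[:,1]-y0)<yw)&(w[:,2]>z0-8)&(w[:,2]<z0+23)&~((w[:,2]<z0)&(np.abs(w[:,2]-46)<3))
    M=w[s]
    g=lambda q:np.hypot(M[:,1]-q[0]-q[1]*(M[:,0]-580),M[:,2]-q[2])-18
    r=least_squares(g,[y0,0,z0],loss='soft_l1');q=r.x
    print("n",len(M),"axis y,slope,z",q.round(3),"res",np.median(np.abs(r.fun)).round(2),"x",np.percentile(M[np.abs(g(q))<2,0],[1,50,99]).round(1),"force",o["contact_force"].round(1),"tcp",o["tool_pos"].round(4),"t",o["t"])
    return im,w,M
E
python3 - <<'E'
from h import *
im,w,M=motor(2);cv2.imwrite("pics/w3.png",im)
E
```

```text
n 18144 axis y,slope,z [ 3.7580e+00 -1.5000e-02  6.3248e+01] res 0.34 x [535.9 577.2 618.4] force [0.  0.2 0.1] tcp [ 0.5748 -0.0385  0.1235] t 5.8
```

View pics/w3.png

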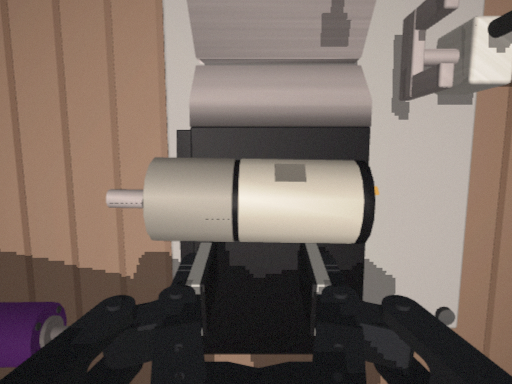

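The motor is rolling ahead of the two fingers, with its axis at y = 3.8 mm and nearly parallel to the vee. I'll keep going.

>>> apply_moves(
  rows=[0.004,0,0.0007,0,0,0,0.008,0,0.0014,0,0,0,0.012,0,0.0021,0,0,0,0.016,0,0.0028,0,0,0,0.02,0,0.0035,0,0,0,0.024,0,0.0042,0,0,0,0.028,0,0.0049,0,0,0,0.032,0,0.0056,0,0,0,0.036,0,0.0063,0,0,0,0.04,0,0.007,0,0,0,0.044,0,0.0077,0,0,0,0.048,0,0.0084,0,0,0],
)

```text
t: 7.05
tool_pos: [0.5748, -0.0094, 0.1235]
tool_rot: [-2.131, -2.13, -0.186]
contact_force: [0.4, -0.8, -0.1]
opening: 0.0384
grip_force: 0.1
```

Run:
```python
from h import *
im,w,M=motor(33)
```

```text
n 18257 axis y,slope,z [ 3.1062e+01 -1.0000e-02  6.3222e+01] res 0.34 x [535.8 577.3 618.6] force [ 0.4 -0.8 -0.1] tcp [ 0.5748 -0.0094  0.1235] t 7.05
```

>>> apply_moves(
  rows=[0.003,0,0.0005,0,0,0,0.006,0,0.001,0,0,0,0.009,0,0.0015,0,0,0,0.012,0,0.002,0,0,0,0.015,0,0.0026,0,0,0,0.018,0,0.0031,0,0,0,0.021,0,0.0037,0,0,0,0.024,0,0.0042,0,0,0,0.027,0,0.0047,0,0,0,0.03,0,0.0052,0,0,0,0.033,0,0.0058,0,0,0,0.033,0,0.0058,0,0,0],
)

```text
t: 8.3
tool_pos: [0.5748, 0.0107, 0.1235]
tool_rot: [-2.13, -2.13, -0.186]
contact_force: [0.3, 0.2, -0.5]
opening: 0.0386
grip_force: 0.0
```

Run:
```python
from h import *
im,w,M=motor(60,55)
cv2.imwrite("pics/w4.png",im)
```

```text
n 14598 axis y,slope,z [7.0168e+01 1.0000e-03 4.8721e+01] res 0.36 x [535.9 577.9 619.4] force [ 0.3  0.2 -0.5] tcp [0.5748 0.0107 0.1235] t 8.3
```

View pics/w4.png

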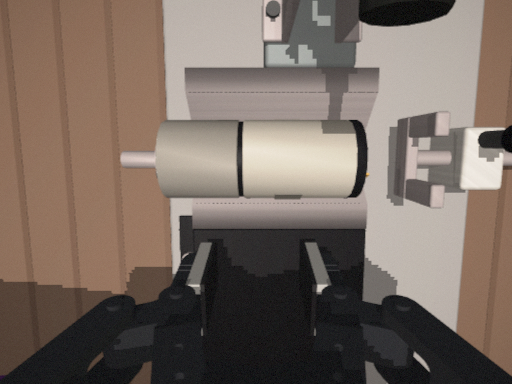

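The motor dropped into the vee: axis y = 70.2, z = 48.7, parallel, and still about 28 mm from the fork at (400..440, 115..205). I'll back the fingers off and go round to the shaft end.

>>> apply_moves(
  rows=[-0.049,0,-0.0087,0,0,0,-0.049,0,-0.0087,0,0,0,-0.0058,0,-0.255,0,0,0,-0.0058,0,-0.255,0,0,0,-0.0058,0,-0.255,0,0,0,-0.0058,0,-0.255,0,0,0],
  grip=0,
)

```text
t: 8.95
tool_pos: [0.5784, -0.0198, 0.2836]
tool_rot: [-2.138, -2.14, -0.201]
contact_force: [0.7, 0.3, 0.4]
opening: -0.0002
grip_force: 0.0
```

Run:
```python
from h import *
im,w,M=motor(70.2,48.7)
sh=w[(abs(w[:,1]-70.5)<6)&(w[:,2]>47)&(w[:,2]<56)&(w[:,0]<528)&(w[:,0]>480)]
print("shaft",len(sh),np.percentile(sh[:,0],[0,1,50,99]) if len(sh) else 0)
fk=w[(abs(w[:,1]-70.5)<22)&(w[:,2]>56)&(w[:,2]<70)&(w[:,0]>635)&(w[:,0]<660)]
print("fork",len(fk),np.percentile(fk[:,0],[1,5,50,95,99]).round(1))
top=w[(abs(w[:,1]-70.2)<5)&(w[:,2]>64)&(w[:,2]<70)&(w[:,0]>500)&(w[:,0]<640)]
print("top x",np.percentile(top[:,0],[0,1,99,100]).round(1))
row([.485,.0705,.25],Rdown(180))
```

```text
n 4118 axis y,slope,z [7.0107e+01 1.0000e-03 4.8731e+01] res 0.42 x [535.8 577.8 620.5] force [0.7 0.3 0.4] tcp [ 0.5784 -0.0198  0.2836] t 8.95
shaft 149 [512.85729083 513.06215949 520.44024872 527.78713883]
fork 221 [647.6 647.7 649.7 653.3 653.5]
top x [533.3 534.2 619.8 620.6]
row [0.1398, -0.1538, 0.0724, 0.0909, -0.0811, -0.997] t 9.0
```

>>> apply_moves(
  rows=[0.14,-0.154,0.0724,0.091,-0.081,-0.997,0.14,-0.154,0.0724,0.091,-0.081,-0.997,0.14,-0.154,0.0724,0.091,-0.081,-0.997,0.14,-0.154,0.0724,0.091,-0.081,-0.997,0.14,-0.154,0.0724,0.091,-0.081,-0.997,0.14,-0.154,0.0724,0.091,-0.081,-0.997,0.14,-0.154,0.0724,0.091,-0.081,-0.997,0.14,-0.154,0.0724,0.091,-0.081,-0.997,0.14,-0.154,0.0724,0.091,-0.081,-0.997,0.14,-0.154,0.0724,0.091,-0.081,-0.997,0.14,-0.154,0.0724,0.091,-0.081,-0.997,0.14,-0.154,0.0724,0.091,-0.081,-0.997,0.14,-0.154,0.0724,0.091,-0.081,-0.997],
)

```text
t: 10.3
tool_pos: [0.4819, 0.071, 0.2441]
tool_rot: [-0.002, -3.129, -0.003]
contact_force: [-0.2, 0.0, 0.0]
opening: -0.0003
grip_force: 0.0
```

Run:
```python
from h import *
o,im,t,w,ok=wpts();print(o["tool_pos"],o["tool_rot"],o["contact_force"])
s=t[ok&(t[:,2]<110)&(abs(t[:,0])<25)&(t[:,2]>20)]
for z0 in range(40,85,5):
    q=s[(s[:,2]>z0)&(s[:,2]<=z0+5)]
    if len(q): print(z0,len(q),q[:,0].min().round(1),q[:,0].max().round(1),"y",q[:,1].min().round(1),q[:,1].max().round(1))
row([.485,.0703,.113],Rdown(180))
```

```text
[0.48187292 0.0710095  0.24409866] [-2.33453754e-03 -3.12920858e+00 -3.46170701e-03] [-0.24739862  0.03341172  0.02120722]
40 458 5.8 11.5 y -13.0 14.1
45 416 6.0 11.6 y -12.8 14.2
50 394 5.8 11.6 y -13.0 14.2
55 369 5.3 11.4 y -12.9 14.1
60 296 5.9 11.5 y -12.6 13.9
65 112 6.1 11.2 y -11.3 12.6
row [-0.0075, -0.0015, 0.2189, 0.0014, -0.0075, -0.0009] t 10.35
```

>>> apply_moves(
  rows=[-0.0075,-0.001,0.08,0.0014,-0.0075,-0.001,-0.0075,-0.001,0.14,0.0014,-0.0075,-0.001,-0.0075,-0.001,0.19,0.0014,-0.0075,-0.001,-0.0075,-0.001,0.219,0.0014,-0.0075,-0.001,-0.0075,-0.001,0.219,0.0014,-0.0075,-0.001,-0.0075,-0.001,0.219,0.0014,-0.0075,-0.001],
)

```text
t: 10.95
tool_pos: [0.4857, 0.0705, 0.1141]
tool_rot: [-0.001, 3.14, -0.0]
contact_force: [-0.1, -0.1, -0.0]
opening: -0.0
grip_force: 0.0
```

>>> apply_moves(
  rows=[-0.003,0,0,0,0,0,-0.006,0,0,0,0,0,-0.009,0,0,0,0,0,-0.012,0,0,0,0,0,-0.015,0,0,0,0,0,-0.018,0,0,0,0,0,-0.0205,0,0,0,0,0,-0.022,0,0,0,0,0,-0.0235,0,0,0,0,0,-0.025,0,0,0,0,0,-0.0265,0,0,0,0,0,-0.028,0,0,0,0,0,-0.03,0,0,0,0,0,-0.032,0,0,0,0,0,-0.034,0,0,0,0,0,-0.036,0,0,0,0,0],
)

```text
t: 12.55
tool_pos: [0.5064, 0.0706, 0.1138]
tool_rot: [0.003, -3.14, 0.001]
contact_force: [-5.5, -0.4, 3.6]
opening: -0.0001
grip_force: 2.7
```

```bash
cat >> h.py <<'E'
def chk():
    im,w,M=motor(70.3,48.7,20)
    top=w[(abs(w[:,1]-70.3)<5)&(w[:,2]>63)&(w[:,2]<70)&(w[:,0]>500)&(w[:,0]<660)]
    h,e=np.histogram(top[:,0],bins=np.arange(520,660,1.));i=np.nonzero(h)[0];print("top front",e[i[0]],"gaps",[(e[a],e[b]) for a,b in zip(i[:-1],i[1:]) if b-a>2])
    fk=w[(abs(w[:,1]-70.5)<22)&(w[:,2]>56)&(w[:,2]<70)&(w[:,0]>645)&(w[:,0]<660)]
    print("fork",np.percentile(fk[:,0],[1,5,50]).round(1))
    return im
E
python3 - <<'E'
from h import *
cv2.imwrite("pics/w5.png",chk())
E
```

```text
n 400 axis y,slope,z [144.079   1.982  49.299] res 0.93 x [535.4 540.3 546.9] force [-5.5 -0.4  3.6] tcp [0.5064 0.0706 0.1138] t 12.55
top front 535.0 gaps []Traceback (most recent call last):
  File "<stdin>", line 2, in <module>
  File "h.py", line 50, in chk
    print("fork",np.percentile(fk[:,0],[1,5,50]).round(1))
                 ~~~~~~~~~~~~~^^^^^^^^^^^^^^^^^^
    return _quantile_unchecked(
        a, q, axis, out, overwrite_input, method, keepdims, weights)
    return _ureduce(a,
                    func=_quantile_ureduce_func,
    ...<5 lines>...
                    overwrite_input=overwrite_input,
                    method=method)
    r = func(a, **kwargs)
    result = _quantile(arr,
                       quantiles=q,
    ...<2 lines>...
                       out=out,
                       weights=wgt)
    slices_having_nans = np.isnan(arr[-1, ...])
                                  ~~~^^^^^^^^^
IndexError: index -1 is out of bounds for axis 0 with size 0
```

The wrist force is 5.5 N already, so I'm stopping to measure what moved.

Run:
```python
from h import *
o,im,t,w,ok=wpts();print(o["contact_force"],o["tool_pos"],o["grip_force"],o["wrist_torque"])
s=ok&(abs(w[:,1]-70.3)<4)&(w[:,0]>505)&(w[:,0]<670)&(w[:,2]>40)&(t[:,2]<130)
q=w[s];q=q[q[:,0].argsort()];print(len(q),q[::max(1,len(q)//25)].round(0).tolist())
f=ok&(abs(t[:,0])<25)&(t[:,2]>55)&(t[:,2]<80);print("tips",w[f].min(0),w[f].max(0))
cv2.imwrite("pics/w5.png",im)
```

```text
[-4.56760846  0.56331311  2.72696553] [0.50659971 0.07057024 0.11382097] 2.445472776889801 [-0.01550956  0.77611096 -0.00134912]
1090 [[505.0, 73.0, 89.0], [506.0, 70.0, 84.0], [507.0, 71.0, 80.0], [508.0, 68.0, 90.0], [509.0, 69.0, 88.0], [509.0, 73.0, 85.0], [510.0, 71.0, 79.0], [511.0, 74.0, 90.0], [512.0, 71.0, 79.0], [513.0, 73.0, 86.0], [514.0, 71.0, 79.0], [514.0, 69.0, 90.0], [514.0, 68.0, 97.0], [515.0, 74.0, 91.0], [516.0, 69.0, 93.0], [517.0, 72.0, 79.0], [535.0, 71.0, 59.0], [537.0, 71.0, 63.0], [538.0, 72.0, 58.0], [538.0, 70.0, 59.0], [538.0, 73.0, 66.0], [539.0, 73.0, 67.0], [541.0, 72.0, 67.0], [543.0, 69.0, 65.0], [545.0, 69.0, 67.0], [546.0, 68.0, 66.0]]
tips [495.10968402  57.66893098  44.55459764] [501.12475078  84.59828268  58.83217809]
```

View pics/w5.png

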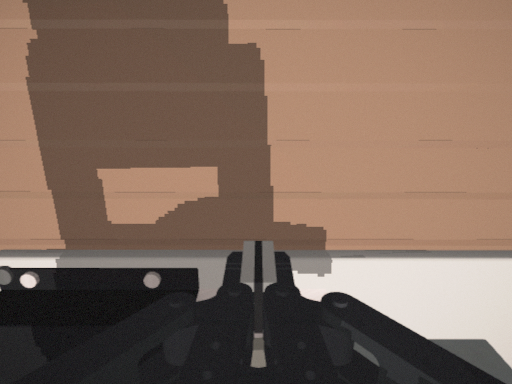

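The motor has slid about 4 mm, from front edge 534 to 538. The tool dipped slightly and is also pressing down, which adds friction. I'll lift a touch while continuing gently.

>>> apply_moves(
  rows=[0,0,-0.0006,0,0,0,-0.001,0,-0.0008,0,0,0,-0.002,0,-0.0008,0,0,0,-0.003,0,-0.0008,0,0,0,-0.004,0,-0.0008,0,0,0],
)

```text
t: 13.15
tool_pos: [0.5097, 0.0705, 0.1143]
tool_rot: [-0.003, 3.14, -0.0]
contact_force: [-1.9, 0.0, -1.2]
opening: 0.0
grip_force: 0.9
```

>>> apply_moves(
  rows=[-0.002,0,0.0001,0,0,0,-0.004,0,0.0001,0,0,0,-0.006,0,0.0001,0,0,0,-0.008,0,0.0001,0,0,0,-0.01,0,0.0001,0,0,0,-0.012,0,0.0001,0,0,0],
)

```text
t: 13.75
tool_pos: [0.517, 0.0706, 0.1144]
tool_rot: [-0.003, 3.14, -0.0]
contact_force: [-1.4, 0.1, -1.4]
opening: -0.0003
grip_force: 0.9
```

>>> apply_moves(
  rows=[-0.002,0,0.0001,0,0,0,-0.004,0,0.0002,0,0,0,-0.006,0,0.0002,0,0,0,-0.008,0,0.0002,0,0,0,-0.01,0,0.0002,0,0,0,-0.011,0,0.0002,0,0,0],
)

```text
t: 14.35
tool_pos: [0.5236, 0.0706, 0.1144]
tool_rot: [-0.003, 3.14, -0.0]
contact_force: [-2.6, -0.5, 0.2]
opening: 0.0003
grip_force: 1.0
```

>>> apply_moves(
  rows=[-0.0008,0,0,0,0,0,-0.0016,0,0,0,0,0,-0.0024,0,0,0,0,0],
)

```text
t: 14.65
tool_pos: [0.5249, 0.0706, 0.1143]
tool_rot: [-0.003, 3.14, -0.0]
contact_force: [-2.2, 0.0, -0.9]
opening: -0.0001
grip_force: 1.1
```

>>> apply_moves(
  rows=[-0.0008,0,0,0,0,0,-0.0016,0,0,0,0,0,-0.0024,0,0,0,0,0],
)

```text
t: 14.95
tool_pos: [0.5264, 0.0706, 0.1144]
tool_rot: [-0.003, 3.14, -0.0]
contact_force: [-2.8, 0.6, -1.0]
opening: 0.0001
grip_force: 1.1
```

>>> apply_moves(
  rows=[-0.0006,0,0,0,0,0,-0.0012,0,0,0,0,0],
)

```text
t: 15.15
tool_pos: [0.5271, 0.0706, 0.1144]
tool_rot: [-0.003, 3.14, -0.0]
contact_force: [-2.3, -0.4, 0.1]
opening: 0.0003
grip_force: 1.1
```

>>> apply_moves(
  rows=[-0.0006,0,0,0,0,0,-0.0012,0,0,0,0,0],
)

```text
t: 15.35
tool_pos: [0.5278, 0.0706, 0.1143]
tool_rot: [-0.003, 3.14, -0.0]
contact_force: [-2.5, -0.6, -0.4]
opening: 0.0
grip_force: 1.1
```

>>> apply_moves(
  rows=[-0.0006,0,0,0,0,0,-0.0012,0,0,0,0,0],
)

```text
t: 15.55
tool_pos: [0.5282, 0.0706, 0.1142]
tool_rot: [-0.003, 3.141, -0.0]
contact_force: [-3.5, 0.3, 0.4]
opening: 0.0001
grip_force: 1.9
```

>>> apply_moves(
  rows=[-0.0006,0,0,0,0,0,-0.0006,0,0,0,0,0],
)

```text
t: 15.75
tool_pos: [0.5283, 0.0706, 0.114]
tool_rot: [0.003, -3.141, 0.0]
contact_force: [-5.9, -0.6, 1.5]
opening: -0.0
grip_force: 2.6
```

The tool stops at x = 0.5283 with the force rising to 5.9 N. That agrees with the seen fork face, so the motor is against the stop and I'll back off.

>>> apply_moves(
  rows=[0.001,0,0,0,0,0,0.01,0,0,0,0,0,0.04,0,0,0,0,0,0.08,0,0,0,0,0,0.08,0,-0.05,0,0,0,0.08,0,-0.18,0,0,0,0.08,0,-0.3,0,0,0,0.08,0,-0.38,0,0,0,0.08,0,-0.4,0,0,0,0.08,0,-0.4,0,0,0],
)

```text
t: 16.75
tool_pos: [0.4828, 0.0706, 0.3636]
tool_rot: [-0.003, 3.123, -0.001]
contact_force: [-0.5, -0.1, 1.3]
opening: -0.0002
grip_force: 0.0
```

Run:
```python
from h import *
cv2.imwrite("pics/w6.png",chk())
row([.5975,.11,.36],Rdown(180))
```

```text
n 1079 axis y,slope,z [ 7.0861e+01 -2.0000e-03  4.8156e+01] res 0.84 x [545.9 573.8 596.5] force [-0.5 -0.1  1.3] tcp [0.4828 0.0706 0.3636] t 16.75
top front 559.0 gaps []Traceback (most recent call last):
  File "<stdin>", line 2, in <module>
  File "h.py", line 50, in chk
    print("fork",np.percentile(fk[:,0],[1,5,50]).round(1))
                 ~~~~~~~~~~~~~^^^^^^^^^^^^^^^^^^
    return _quantile_unchecked(
        a, q, axis, out, overwrite_input, method, keepdims, weights)
    return _ureduce(a,
                    func=_quantile_ureduce_func,
    ...<5 lines>...
                    overwrite_input=overwrite_input,
                    method=method)
    r = func(a, **kwargs)
    result = _quantile(arr,
                       quantiles=q,
    ...<2 lines>...
                       out=out,
                       weights=wgt)
    slices_having_nans = np.isnan(arr[-1, ...])
                                  ~~~^^^^^^^^^
IndexError: index -1 is out of bounds for axis 0 with size 0
```

```bash
sed -i 's/    print("fork",np.percentile(fk\[:,0\],\[1,5,50\]).round(1))/    print("fork",len(fk) and np.percentile(fk[:,0],[1,5,50]).round(1))/' h.py; python3 -c "
from h import *
row([.56,.08,.37],Rdown(180))"
```

```text
row [-0.1293, 0.0155, -0.0111, -0.0002, 0.0103, 0.001] t 16.8
```

>>> apply_moves(
  rows=[-0.06,0.008,-0.011,0,0.01,0.001,-0.129,0.0155,-0.011,0,0.01,0.001,-0.129,0.0155,-0.011,0,0.01,0.001,-0.129,0.0155,-0.011,0,0.01,0.001],
)

```text
t: 17.2
tool_pos: [0.5579, 0.08, 0.3586]
tool_rot: [0.0, -3.124, 0.0]
contact_force: [-0.2, 0.3, 0.3]
opening: -0.0002
grip_force: 0.0
```

Run:
```python
from h import *
cv2.imwrite("pics/w6.png",chk())
o,im,t,w,ok=wpts()
S=w[ok&(t[:,2]>80)&(w[:,0]>565)&(w[:,0]<640)&(w[:,1]>140)&(w[:,1]<220)&(w[:,2]>150)&(w[:,2]<240)]
print("handle",len(S),S.min(0).round(1),S.max(0).round(1))
for z in range(150,228,8):
    q=S[(S[:,2]>z)&(S[:,2]<z+8)]
    if len(q): print(z,len(q),np.percentile(q[:,0],[2,98]).round(1),"y",np.percentile(q[:,1],[2,98]).round(1))
row([.598,.15,.36],Rdown(180))
```

```text
n 2408 axis y,slope,z [7.0824e+01 2.0000e-03 4.8594e+01] res 0.5 x [550.3 596.9 639.2] force [-0.2  0.3  0.3] tcp [0.5579 0.08   0.3586] t 17.2
top front 559.0 gaps []
fork [645.1 645.4 647.7]
handle 2605 [587.1 140.  150. ] [608.  195.8 222.9]
150 259 [587.6 606.3] y [140.5 169.4]
158 184 [587.6 606.2] y [158. 173.]
166 201 [587.5 606.7] y [161.4 176. ]
174 216 [587.5 606.7] y [164.2 179. ]
182 241 [587.6 606.5] y [167.2 182.2]
190 255 [587.6 606.7] y [170.6 185.2]
198 277 [587.5 606.7] y [173.5 187.9]
206 314 [587.4 606.8] y [176.5 191.6]
214 634 [587.6 606.8] y [179.6 194.6]
222 24 [588.4 605.6] y [181.8 185.5]
row [-0.0681, 0.1167, -0.0007, -0.0002, -0.0094, 0.0001] t 17.3
```

The motor is at y = 70.8, z = 48.6, with its front at 559 and rear at the fork (≈647). The handle's upper face is at (y 176.8, z 209) with x centre 597, matching the given geometry. Now the approach to the handle.

>>> apply_moves(
  rows=[-0.0665,0.05,0,0,-0.0094,0,-0.0665,0.108,0,0,-0.0094,0,-0.0665,0.108,0.03,0,-0.0094,0,-0.0665,0.108,0.09,0,-0.0094,0,-0.0665,0.108,0.138,0,-0.0094,0,-0.0665,0.108,0.138,0,-0.0094,0,-0.0665,0.108,0.138,0,-0.0094,0],
)

```text
t: 18.0
tool_pos: [0.5958, 0.1443, 0.2779]
tool_rot: [0.0, 3.141, -0.001]
contact_force: [0.1, 1.2, 0.6]
opening: 0.0001
grip_force: 0.0
```

Run:
```python
from h import *
o=ctrl.get_obs();print(o["tool_pos"],o["tool_rot"],o["contact_force"])
p=o["tool_pos"]*1000
for a in np.arange(71,15,-2.5):
    y=141+110*np.cos(np.radians(a))-12.5;z=100.5+110*np.sin(np.radians(a))+71.5
    print(a,round((y-p[1])/600,4),round(-(z-p[2])/600,4))
```

```text
[0.59581999 0.14431552 0.27785145] [ 3.78522620e-04  3.14109514e+00 -7.11367612e-04] [0.11993831 1.16524212 0.64987459]
71.0 0.0333 0.0031
68.5 0.0408 0.0058
66.0 0.0482 0.0089
63.5 0.0554 0.0123
61.0 0.0625 0.0161
58.5 0.0694 0.0201
56.0 0.0762 0.0244
53.5 0.0827 0.029
51.0 0.089 0.0339
48.5 0.0951 0.0391
46.0 0.101 0.0445
43.5 0.1066 0.0502
41.0 0.112 0.0561
38.5 0.1171 0.0623
36.0 0.122 0.0687
33.5 0.1265 0.0752
31.0 0.1308 0.082
28.5 0.1348 0.0889
26.0 0.1384 0.0961
23.5 0.1418 0.1033
21.0 0.1448 0.1107
18.5 0.1475 0.1182
16.0 0.1499 0.1259
```

First part of the arc: contact, then down to about 56°.

>>> apply_moves(
  rows=[0,0.012,0.003,0,0,0,0,0.024,0.003,0,0,0,0,0.029,0.003,0,0,0,0,0.033,0.003,0,0,0,0,0.037,0.0045,0,0,0,0,0.041,0.006,0,0,0,0,0.0445,0.0075,0,0,0,0,0.048,0.009,0,0,0,0,0.0518,0.0106,0,0,0,0,0.0554,0.0123,0,0,0,0,0.059,0.0142,0,0,0,0,0.0625,0.0161,0,0,0],
)

```text
t: 19.2
tool_pos: [0.5976, 0.1821, 0.2699]
tool_rot: [0.001, 3.137, -0.001]
contact_force: [0.6, -1.5, 4.5]
opening: 0.0
grip_force: 2.0
```

>>> apply_moves(
  rows=[0,0.0035,0.002,0,0,0,0,0.0069,0.004,0,0,0,0,0.0103,0.0062,0,0,0,0,0.0137,0.0083,0,0,0,0,0.017,0.0106,0,0,0,0,0.0202,0.0129,0,0,0,0,0.0234,0.0153,0,0,0,0,0.0265,0.0178,0,0,0,0,0.0296,0.0204,0,0,0,0,0.0326,0.023,0,0,0,0,0.0356,0.0257,0,0,0,0,0.0385,0.0284,0,0,0],
)

```text
t: 20.4
tool_pos: [0.5961, 0.2053, 0.2501]
tool_rot: [-0.0, -3.141, 0.001]
contact_force: [0.1, -2.4, 0.8]
opening: 0.0001
grip_force: 0.7
```

>>> apply_moves(
  rows=[0,0.0028,0.0028,0,0,0,0,0.0056,0.0057,0,0,0,0,0.0083,0.0086,0,0,0,0,0.011,0.0116,0,0,0,0,0.0136,0.0147,0,0,0,0,0.0161,0.0178,0,0,0,0,0.0186,0.021,0,0,0,0,0.021,0.0242,0,0,0,0,0.0233,0.0274,0,0,0,0,0.0255,0.0307,0,0,0,0,0.0277,0.0341,0,0,0,0,0.0298,0.0375,0,0,0],
)

```text
t: 21.6
tool_pos: [0.5967, 0.2231, 0.2283]
tool_rot: [0.0, 3.141, -0.001]
contact_force: [-0.1, -2.0, 1.2]
opening: -0.0002
grip_force: 0.9
```

>>> apply_moves(
  rows=[0,0.002,0.0034,0,0,0,0,0.004,0.0069,0,0,0,0,0.0058,0.0105,0,0,0,0,0.0076,0.0141,0,0,0,0,0.0093,0.0177,0,0,0,0,0.011,0.0213,0,0,0],
)

```text
t: 22.2
tool_pos: [0.5965, 0.2302, 0.2152]
tool_rot: [-0.0, 3.141, 0.0]
contact_force: [-0.1, -0.0, 0.0]
opening: 0.0001
grip_force: 0.0
```

>>> apply_moves(
  rows=[0,0.0015,0.0037,0,0,0,0,0.003,0.0074,0,0,0,0,0.003,0.0084,0,0,0],
)

```text
t: 22.5
tool_pos: [0.5966, 0.2317, 0.2111]
tool_rot: [-0.0, 3.141, -0.001]
contact_force: [-1.9, -1.0, 4.2]
opening: 0.0001
grip_force: 2.2
```

Run:
```python
from h import *
o=ctrl.get_obs();print(o["tool_pos"],o["contact_force"],o["t"])
im,w=motor_top();w=w.reshape(-1,3)
def prof(w,lab):
    S=w[(w[:,0]>580)&(w[:,0]<615)&(w[:,1]>200)&(w[:,1]<275)&(w[:,2]>80)&(w[:,2]<235)]
    for y in range(200,275,8):
        q=S[(S[:,1]>y)&(S[:,1]<y+8)]
        if len(q): print(lab,y,len(q),np.percentile(q[:,2],[5,50,95]).round(0))
prof(w,"top")
o,im,t,w,ok=wpts();prof(w[ok&(t[:,2]>55)&~((abs(t[:,1])<15)&(t[:,2]<74))],"wr")
```

```text
[0.5966169  0.23171544 0.2111168 ] [-1.88326678 -0.95201976  4.20597666] 22.5
top 200 1 [113. 113. 113.]
wr 200 1132 [ 88. 132. 134.]
wr 208 800 [106. 134. 136.]
wr 216 433 [125. 135. 137.]
wr 224 217 [125. 132. 137.]
wr 232 172 [126. 132. 137.]
wr 240 209 [128. 134. 141.]
wr 248 817 [131. 141. 142.]
wr 256 455 [131. 142. 143.]
```

The handle's upper face is at z ≈141 at y ≈247, which is the locked height. I'll press slightly to confirm the hard stop.

>>> apply_moves(
  rows=[0,0,0.0008,0,0,0,0,0,0.0016,0,0,0,0,0,0.0016,0,0,0],
)

```text
t: 22.9
tool_pos: [0.5967, 0.2318, 0.2108]
tool_rot: [-0.0, 3.141, 0.0]
contact_force: [-3.6, -1.9, 6.8]
opening: 0.0001
grip_force: 3.5
```

>>> apply_moves(
  rows=[0,0,0.001,0,0,0,0,0,0.002,0,0,0,0,0,0.002,0,0,0],
)

```text
t: 23.2
tool_pos: [0.5968, 0.2319, 0.2105]
tool_rot: [-0.0, 3.14, 0.001]
contact_force: [-5.3, -1.3, 9.6]
opening: 0.0003
grip_force: 4.9
```

The force grows without travel, so this is the hard stop. I'll let go upwards and check.

>>> apply_moves(
  rows=[0,-0.002,-0.01,0,0,0,0,-0.005,-0.05,0,0,0,0,-0.01,-0.12,0,0,0,0,-0.05,-0.2,0,0,0,0.03,-0.12,-0.25,0,0,0,0.06,-0.2,-0.25,0,0,0,0.07,-0.24,-0.25,0,0,0,0.07,-0.24,-0.25,0,0,0,0.07,-0.24,-0.25,0,0,0],
)

```text
t: 24.1
tool_pos: [0.5545, 0.0872, 0.3581]
tool_rot: [0.002, 3.14, 0.001]
contact_force: [-0.3, -0.4, -0.2]
opening: 0.0001
grip_force: 0.0
```

Run:
```python
from h import *
im=chk();cv2.imwrite("pics/w7.png",im)
o,im,t,w,ok=wpts();print(o["tool_pos"],o["contact_force"],o["t"])
S=w[ok&(t[:,2]>80)&(w[:,0]>580)&(w[:,0]<615)&(w[:,1]>60)&(w[:,1]<275)&(w[:,2]>60)&(w[:,2]<235)]
for y in range(60,275,12):
    q=S[(S[:,1]>y)&(S[:,1]<y+12)]
    if len(q): print(y,len(q),np.percentile(q[:,2],[5,50,95]).round(0))
```

```text
n 1911 axis y,slope,z [70.918 -0.    48.532] res 0.52 x [549.  587.3 639.2] force [-0.3 -0.4 -0.2] tcp [0.5545 0.0872 0.3581] t 24.1
top front 558.0 gaps [(np.float64(594.0), np.float64(620.0))]
fork [645.2 645.8 647.9]
[0.55456101 0.08785238 0.35793975] [ 0.58674603 -0.35635328 -0.22408914] 24.15
60 364 [ 64.  97. 119.]
72 393 [ 62.  67. 112.]
84 153 [ 61. 102. 104.]
96 139 [ 95. 102. 103.]
108 135 [ 95. 101. 103.]
120 461 [ 65. 101. 115.]
132 358 [ 65. 104. 115.]
144 391 [ 64. 102. 114.]
156 457 [ 64. 107. 114.]
168 448 [ 67. 109. 121.]
180 625 [ 70. 121. 131.]
192 565 [ 68. 127. 134.]
204 403 [ 76. 134. 136.]
216 324 [128. 136. 138.]
228 336 [130. 138. 140.]
240 337 [131. 141. 142.]
252 227 [133. 142. 144.]
```

View pics/w7.png

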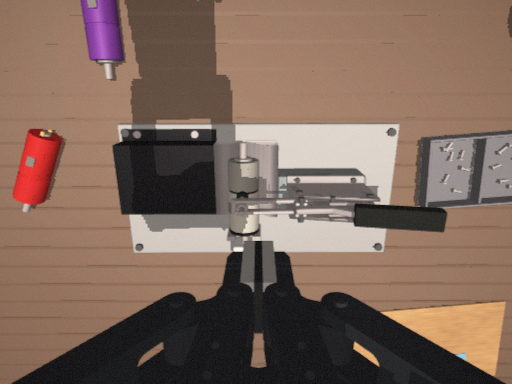

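The picture shows the clamp arm level with its foot on the motor at about (240,208). The handle lies down at (355..445, 215), the motor is centred against the fork, and the bystanders in view haven't moved.

```bash
python3 -c "
from h import *
print(ctrl.finish_job())"
```

```text
the job is handed in; nothing more can be done
None
```

The job is handed in: the motor was rolled into the vee, slid against the end stop until it met resistance, and clamped, with the toggle pressed down to its hard stop. My last camera check showed it centred and clamped, but the clamp arm and gripper hid the rear end, so the final gap to the stop was not re-measured, and I have no verdict from the judge.

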